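# Unload the support rings from the bar stand

## Robot

A 6-joint arm with a two-finger parallel gripper is mounted at the origin on the work surface. World frame = base frame: x ahead of the robot, y to its left, z up, the work surface at z = 0. Lengths are in m, angles in rad, forces in N, time in s.
With the tool pointing down it reaches from about 0.275 to 0.775 m from the base axis. Payload 14.6 kg.
Tool frame: the origin (TCP) lies on the mounting face of the last link; the fingertips stand 173 mm ahead of it and the grasp point (between the pads) lies 155 mm ahead of it (bot.tip_reach is the distance from the TCP to the fingertips, in m); z points along the fingers, y is the direction in which the jaws open and shut (so a half turn about z gives the same grasp; the last joint's range is limited). The gripper opens to 85 mm and grips with 20 to 120 N. Pads are 22 mm wide; open, the fingers measure 114 mm over their backs; the gripper's body (76 mm by 85 mm) begins 54 mm behind the grasp point. The pads swing forward as they close: fully open they stand 13 mm farther back than shut.
Start: joints at [-1.473, 0.263, -0.048, 1.259, 0, 1.415], TCP at [0.131, -0.508, 0.405] pointing down, gripper open.
Joint ranges: [-2.65, 2.65], [-0.89, 1.7], [-1.18, 1.37], [-2.13, 2.11], [-1.35, 1.29], [-3.14, 3.14]. Speed limits (rad/s): [1.89, 1.89, 2.57, 2.79, 3.14, 3.14].

## Interface

Orientations are given as a unit quaternion [x, y, z, w].
In Python, from station import bot gives the robot as it stands. The module is installed in compiled form; this text tells all that it offers.
- The arm moves only by the tool arm_command, never from a script. Its argument "plan" is a list that holds one entry, the list of rows, each a list of 7 numbers: the turn, a rotation vector about the tool's x, y, z in rad, then the shift along the tool's x, y, z in m, then the finger opening in m, from 0 to 0.0854. In form: [[[wx, wy, wz, dx, dy, dz, gripper], ...]]. A call has 1 to 5 rows; each row shifts and turns the pose as measured when the row begins, along the tool's axes as they then stand; what a row does not reach is not made up. A row lasts 1/12 s, in which the tool goes at most 41.7 mm and 7.16 degrees, less where a joint would pass 70% of its speed; a pose out of reach is approached as far as the arm can. A call is refused whole if a number of a shift passes 0.0417 or a number of a turn 0.125, either way. A call with a gripper value outside its range is refused whole. The fingers move at their own pace and stop on an object; "force" is the grip in N (left out, the last holds). Time passes only in rows, so rows that do not move let the fingers close. It gives the time, the measured TCP pose, the force and the opening at its end, in the units of the state.
- bot.read_state(): the state, without advancing time (a new reading comes with each control period).
- bot.snapshot(name): name is "scene" or "top"; returns (picture, depth): 480x640x3 uint8, blue, green, red; 480x640 float32, m along the optical axis (not along the pixel's ray), 0 where there is no reading.
- bot.calibration(name): a dict with "fx", "fy", "cx", "cy" (pixels), "pose" (4x4, takes a point from camera to world coordinates). Camera axes: x right, y down, z forward; pixel columns grow to the right and rows downward; lengths in m; the calibration is good to about 2 mm. A picture is of the moment at which its call begins. calibration takes no time and is no camera call.
- bot.sign_off(): hands the job in, once; it reports no verdict.
The state is a dict: "t": time; "qpos": joint angles; "qvel": joint speeds; "joint_torque": joint torques, N m; "position": TCP position; "tool_rot": TCP orientation; "contact_force": force on the tool from outside, world axes, zero at the start; "ft_torque": the same for the moment, N m; "grip_width": finger opening in m.
Only numpy, scipy, OpenCV 4.12 (cv2) and the standard library are available. Lean on these libraries where they do the work, as an engineer would, in place of code of your own. Each camera call takes 0.05 s, during which the arm holds its last target.

## Task

Slide the red stop collar off the free end of the horizontal bar so that it drops into the blue tray below, and only after that slide both pot-support rings off the same end into the tray. Finish with the collar and both rings at rest in the tray (lying or standing), off the bar, and leave everything else on the bench where it is.

Things in the scene. Friction and masses are not known exactly. Their poses are not given: they have to be found in the camera images.
- stand: Grey fixed stand: base plate 200 x 130 x 12 mm, post 25 mm (along the bar) x 40 x 147 mm high, one horizontal round steel bar of 16 mm diameter with a free end. Origin on the table under the post's middle; x runs along the bar to its free end, z up. Bar axis: y = 0, z = 120 mm; bare of post from x = 12.5 mm to its end at x = 245 mm; base plate x = -65 to 135 mm.
- bar_root (a point): The point of the bar's axis at the post's face, 120 mm above the table; axes as the stand's.
- bar_tip (a point): The centre of the bar's free end face, 120 mm above the table, 245 mm from the stand's origin along the bar; axes as the stand's. Beyond it is air above the tray.
- collar_center (a point): Centre of the red metal stop collar: a ring of 56 mm outer diameter, 21 mm bore, 24 mm thick, 0.1 to 0.16 kg, hung loosely on the bar near its free end, its axis (its x) along the bar, centre 2.5 mm below the bar's axis. No screw: a light push slides it (friction only). At the start at least 45 mm of bare bar lie between it and the nearest ring.
- ring_large_center (a point): Centre of the larger support ring, brown wood: outer diameter 96 mm, bore 44 mm, 24 mm thick, about 0.09 kg, axis (its x) along the bar, hung loosely between post and collar, its centre 14 mm below the bar's axis. A light push slides it. Either ring may be nearer the post; at least 45 mm of bare bar lie between post and nearer ring.
- ring_small_center (a point): Centre of the smaller support ring, cork: outer diameter 84 mm, bore 44 mm, 24 mm thick, about 0.06 kg; hung like the larger one, centre 14 mm below the bar's axis.
- tray: Blue open tray, fixed, 240 mm (its x) x 200 mm (its y) outside, walls 5 mm thick and 32 mm high, floor 5 mm thick. Origin: centre of its underside on the table. It lies under the bar's free end, its long side along the bar, its centre about 45 mm beyond the bar's end.
- dropper: Bystander: clear bottle with white cap, 48 mm diameter, 120 mm high; origin under its centre.
- filler_jar: Bystander: white jar, 72 mm diameter, 75 mm high; origin under its centre.
- brush: Bystander: brush 180 mm long lying on the table beside the stand; origin under its middle.
- spare_ring: Bystander: another brown wooden ring, 96 mm diameter, lying flat on the table away from the bar; not part of the job. Origin under its centre.

How it is judged:
By the outcome, as a careful person would: the job done as asked, in the order asked, and still so for the second after the job is handed in, with the robot touching nothing.
It also fails if it takes over 51 s, if anything falls off the work surface, if the arm or the gripper's body presses on something with over 40 N, if the wrist force passes 120 N, or if a joint passes its speed limit or range.

## Working session

There is one attempt and no reset: what is moved stays moved. The work goes in short steps, Python scripts to look and compute and a tool call to move; the robot and the scene stay as the last step left them, time stands still between calls to the robot, and variables do not carry over. Pictures are saved under pics/ and viewed, and the job is handed in when it is done.

Besides the shell and the picture viewer there is one more tool, called by a JSON object that holds its "op" and its "data", one argument or row to a line. arm_command: Moves the arm, as the interface text tells. Its arguments: {"type":"object","properties":{"plan":{"type":"array"},"force":{"type":"number"}},"required":["plan"]}

```bash
mkdir -p pics; python3 - <<'E'
from station import bot
import cv2,numpy as np
s=bot.read_state();print({k:np.round(v,4).tolist() for k,v in s.items()},bot.tip_reach)
for n in("scene","top"):
    p,d=bot.snapshot(n);cv2.imwrite(f"pics/{n}0.png",p);np.savez(f"{n}0.npz",p=p,d=d)
    c=bot.calibration(n);print(n,c["fx"],c["fy"],c["cx"],c["cy"],np.round(c["pose"],4).tolist())
E
```

```text
{'t': 0.0, 'qpos': [-1.4733, 0.2635, -0.0489, 1.2594, 0.0, 1.4155], 'qvel': [0.0026, 0.0004, -0.0008, -0.0007, -0.0005, -0.0006], 'joint_torque': [-0.0025, -63.7611, 38.4567, 0.0137, -0.0003, -0.0], 'position': [0.1313, -0.5082, 0.4042], 'tool_rot': [0.992, 0.1261, 0.0, -0.0005], 'contact_force': [0.2812, 0.3376, -0.4656], 'ft_torque': [-0.0343, 0.013, -0.0452], 'grip_width': 0.0855} 0.1734
scene 494.4957829544586 494.4957829544586 313.98590537452696 241.77731432369106 [[-0.4109, 0.6909, -0.5948, 1.2474], [0.9115, 0.3242, -0.2531, 0.4221], [0.018, -0.6462, -0.763, 0.9454], [0.0, 0.0, 0.0, 1.0]]
top 437.71718329649224 437.71718329649224 317.069980561231 235.9426552736694 [[0.0715, -0.9777, 0.1975, 0.4339], [-0.9974, -0.07, 0.0149, 0.151], [-0.0008, -0.1981, -0.9802, 1.0388], [0.0, 0.0, 0.0, 1.0]]
```

View pics/scene0.png

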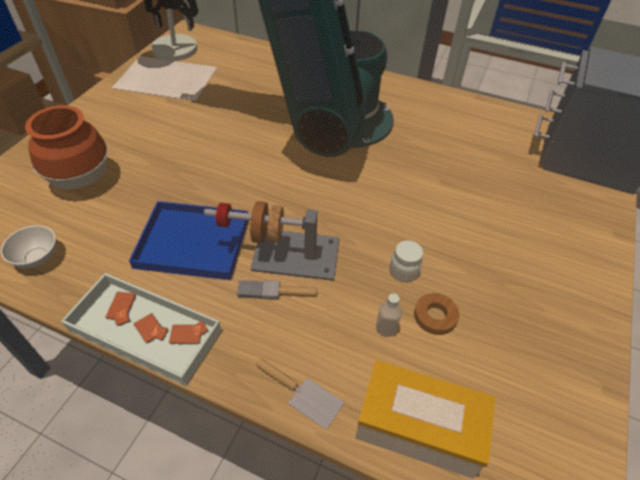

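View pics/top0.png

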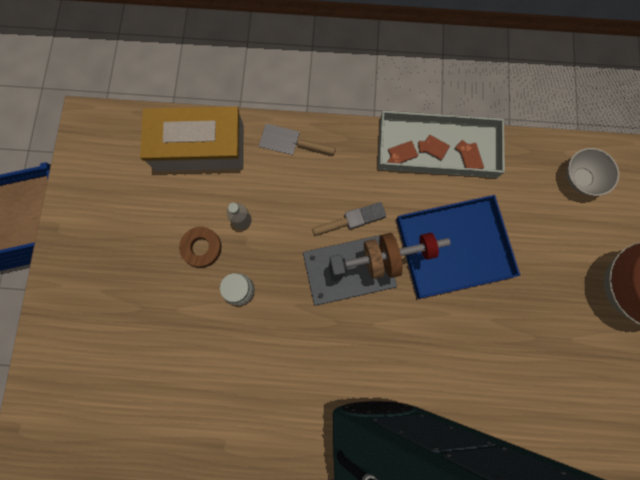

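The top view shows the bar running from the post at about (340,265) to its tip at about (449,243). The larger ring is at x≈392, the smaller at x≈375, and the collar at about (430,246). The tray is centred near (458,247), and the brush, at about (350,219), lies beside the stand on the far side. Next I'll measure these.

```bash
cat > h.py <<'E'
from station import bot
import cv2,numpy as np
def pts(n,d,c=None):
    c=c or bot.calibration(n);v,u=np.mgrid[0:480,0:640]
    P=np.stack([(u-c["cx"])/c["fx"]*d,(v-c["cy"])/c["fy"]*d,d,np.ones_like(d)],-1)
    return (P@np.array(c["pose"]).T)[...,:3]
def ray(n,u,v,z):
    c=bot.calibration(n);T=np.array(c["pose"]);r=T[:3,:3]@[(u-c["cx"])/c["fx"],(v-c["cy"])/c["fy"],1]
    return T[:3,3]+r*(z-T[2,3])/r[2]
def snap(n,name):
    p,d=bot.snapshot(n);cv2.imwrite(f"pics/{name}.png",p);np.savez(f"{name}.npz",p=p,d=d);return p,d
E
python3 - <<'E'
from h import *
for n in("top","scene"):
    f=np.load(n+"0.npz");p,d=f["p"],f["d"];W=pts(n,d);hsv=cv2.cvtColor(p,cv2.COLOR_BGR2HSV);H,S,V=[hsv[...,i].astype(int) for i in range(3)]
    ok=d>0
    # region near stand
    reg=ok&(W[...,0]>.3)&(W[...,0]<.62)&(W[...,1]>-.35)&(W[...,1]<.25)
    red=reg&((H<6)|(H>174))&(S>160)&(W[...,2]>.08)
    grey=reg&(S<70)&(W[...,2]>.1)
    bar=grey&(W[...,2]<.135)
    post=grey&(W[...,2]>.14)
    br=reg&(H>6)&(H<25)&(S>70)&(W[...,2]>.07)
    blue=reg&(H>100)&(H<130)&(S>120)
    for k,m in dict(red=red,bar=bar,post=post,brown=br,blue=blue).items():
        q=W[m];
        if len(q): print(n,k,len(q),"mean",q.mean(0).round(4),"min",np.percentile(q,2,0).round(4),"max",np.percentile(q,98,0).round(4), np.argwhere(m).min(0),np.argwhere(m).max(0))
    y,x=np.nonzero(blue);r=cv2.minAreaRect(np.stack([x,y],1).astype(np.float32));print(r)
    big=cv2.resize(p[190:330,290:540] if n=="top" else p[180:300,120:360],None,fx=3.2,fy=3.2,interpolation=cv2.INTER_CUBIC);cv2.imwrite(f"pics/{n}0z.png",big)
E
```

```text
top red 205 mean [ 0.604  -0.0736  0.1365] min [ 0.5898 -0.0869  0.1086] max [ 0.6195 -0.0623  0.1466] [241 423] [258 437]
top bar 473 mean [0.5841 0.0273 0.125 ] min [ 0.5398 -0.0993  0.1073] max [0.6181 0.1287 0.1321] [240 330] [278 446]
top post 844 mean [ 0.3755 -0.0411  0.4147] min [ 0.3001 -0.1377  0.1428] max [0.5763 0.1298 0.5653] [242 330] [479 602]
top brown 1319 mean [0.5512 0.0069 0.1706] min [ 0.3009 -0.1406  0.0796] max [0.617 0.059 0.54 ] [239 364] [479 606]
top blue 3278 mean [ 0.5786 -0.1683  0.0081] min [ 0.5238 -0.2971  0.0009] max [ 0.618  -0.0599  0.0329] [253 407] [297 518]
((462.64190673828125, 265.1305847167969), (44.585365295410156, 105.43901824951172), 77.31961822509766)
scene red 49 mean [ 0.6127 -0.0706  0.1434] min [ 0.6042 -0.0814  0.1355] max [ 0.6193 -0.0626  0.1464] [204 218] [210 228]
scene bar 434 mean [0.5877 0.0433 0.1233] min [ 0.5633 -0.0608  0.1032] max [0.6177 0.1336 0.1329] [209 210] [235 316]
scene post 368 mean [ 0.4074 -0.0073  0.3139] min [ 0.3001 -0.1236  0.1434] max [0.5778 0.1317 0.4724] [  0 258] [224 316]
scene brown 919 mean [0.5892 0.0331 0.1297] min [ 0.5431 -0.0705  0.0767] max [0.6192 0.1197 0.1548] [ 45 217] [242 316]
scene blue 1724 mean [ 0.5859 -0.1778  0.0067] min [ 0.5403 -0.293   0.0015] max [ 0.6187 -0.0645  0.0304] [203 153] [247 244]
((197.4500274658203, 221.1500244140625), (90.75736236572266, 30.35786247253418), 18.434947967529297)
```

```bash
ls pics
```

```text
scene0.png
scene0z.png
top0.png
top0z.png
```

View pics/top0z.png

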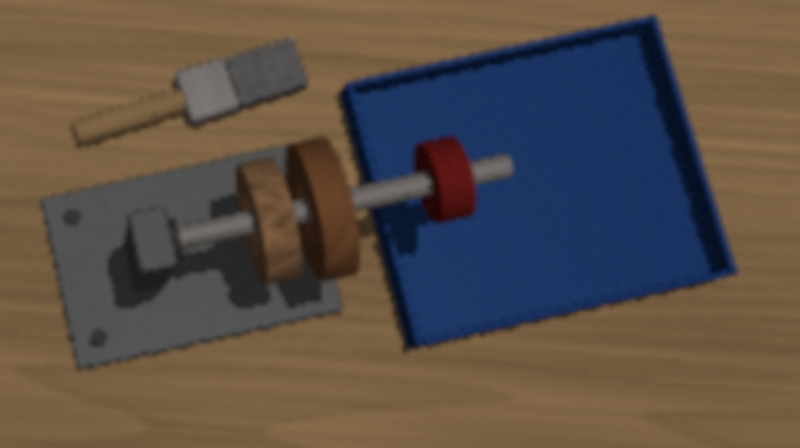

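View pics/scene0z.png

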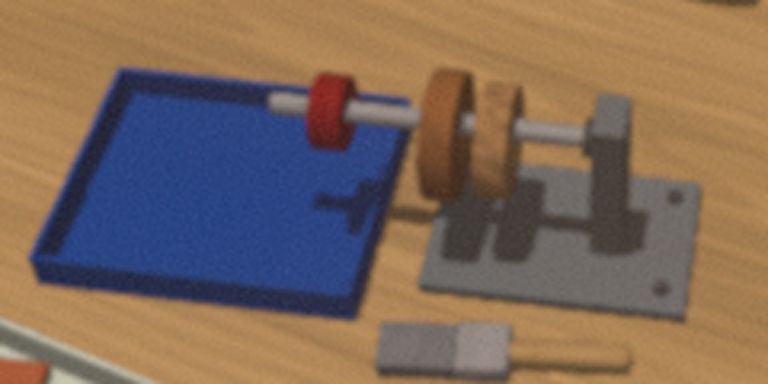

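```bash
python3 - <<'E'
from h import *
res={}
for n in("top","scene"):
    f=np.load(n+"0.npz");p,d=f["p"],f["d"];W=pts(n,d);hsv=cv2.cvtColor(p,cv2.COLOR_BGR2HSV);H,S,V=[hsv[...,i].astype(int) for i in range(3)]
    reg=(d>0)&(W[...,0]>.5)&(W[...,0]<.8)&(W[...,1]>-.35)&(W[...,1]<.2)
    bar=reg&(S<70)&(W[...,2]>.118)&(W[...,2]<.132)
    lab=cv2.connectedComponents(bar.astype(np.uint8))[0]
    q=W[bar];q=q[(q[:,1]<.11)]
    for _ in range(4):
        l=cv2.fitLine(q[:,:2].astype(np.float32),cv2.DIST_HUBER,0,.01,.01).ravel();u=l[:2]*(-np.sign(l[1]));o=l[2:];nn=np.array([-u[1],u[0]])
        e=(q[:,:2]-o)@nn;q=q[abs(e)<.009]
    yaw=np.degrees(np.arctan2(u[1],u[0]))
    print(n,"bar u",u,"yaw",yaw,"o",o,"n",len(q),"zmax",np.percentile(q[:,2],95))
    s=lambda P:((P[:,:2]-o)@u); t=lambda P:((P[:,:2]-o)@nn)
    print(" bar s end",np.percentile(s(q),[0,1,99,100]), "tip", o+u*s(q).max())
    red=reg&((H<6)|(H>174))&(S>160)&(W[...,2]>.08);br=reg&(H>4)&(H<25)&(S>70)&(W[...,2]>.06)
    post=reg&(S<70)&(W[...,2]>.142)&(W[...,1]>.05)
    blue=(d>0)&(H>100)&(H<130)&(S>120)&(W[...,2]>.024)&(W[...,2]<.045)&(W[...,0]>.4)&(W[...,0]<.8)&(W[...,1]<.05)&(W[...,1]>-.4)
    for k,m in dict(red=red,brown=br,post=post,rim=blue).items():
        P=W[m];print(" ",k,len(P),"s",np.percentile(s(P),[1,5,50,95,99]).round(4),"t",np.percentile(t(P),[1,5,50,95,99]).round(4),"z",np.percentile(P[:,2],[1,50,99]).round(4))
        if k=="brown": print(np.histogram(s(P[P[:,2]>.09]),bins=np.arange(-.14,.2,.004)))
    r=cv2.minAreaRect(W[blue][:,:2].astype(np.float32));print(" tray",r)
E
```

```text
top bar u [ 0.2834584  -0.95898455] yaw -73.53327 o [ 0.59316367 -0.00061154] n 473 zmax 0.12968101113291194
 bar s end [-0.10978351 -0.10707052  0.1182691   0.11954611] tip [ 0.62705002 -0.11525442]
  red 306 s [0.0647 0.0653 0.0722 0.0841 0.0857] t [-0.025  -0.0229 -0.0031  0.0208  0.0236] z [0.1042 0.1399 0.1466]
  brown 1285 s [-0.0548 -0.0544 -0.017   0.0033  0.0061] t [-0.045  -0.0398 -0.0048  0.0363  0.0443] z [0.0732 0.14   0.1546]
(array([  0,   0,   0,   0,   0,   0,   0,   0,   0,   0,   0,   0,   0,
         0,   0,   0,   0,   0,   0,   0,   1, 134,  77,  76,  66,  75,
        70,  20,   0,   0, 168,  98,  85,  90,  84,  86,  47,   0,   2,
         0,   0,   0,   0,   0,   0,   0,   0,   0,   0,   0,   0,   0,
         0,   0,   0,   0,   0,   0,   0,   0,   0,   0,   0,   0,   0,
         0,   0,   0,   0,   0,   0,   0,   0,   0,   0,   0,   0,   0,
         0,   0,   0,   0,   0,   0]), array([-1.40000000e-01, -1.36000000e-01, -1.32000000e-01, -1.28000000e-01,
       -1.24000000e-01, -1.20000000e-01, -1.16000000e-01, -1.12000000e-01,
       -1.08000000e-01, -1.0400000
[... 3941 characters left out ...]
1,  1.28000000e-01,
        1.32000000e-01,  1.36000000e-01,  1.40000000e-01,  1.44000000e-01,
        1.48000000e-01,  1.52000000e-01,  1.56000000e-01,  1.60000000e-01,
        1.64000000e-01,  1.68000000e-01,  1.72000000e-01,  1.76000000e-01,
        1.80000000e-01,  1.84000000e-01,  1.88000000e-01,  1.92000000e-01,
        1.96000000e-01]))
  post 148 s [-0.1644 -0.1636 -0.1531 -0.1426 -0.1404] t [-0.0225 -0.0198  0.0008  0.0152  0.0162] z [0.1426 0.1465 0.1504]
  rim 562 s [0.0222 0.0229 0.1384 0.258  0.2588] t [-0.1033 -0.1008  0.0903  0.0947  0.0964] z [0.0241 0.0299 0.0356]
 tray ((0.6420801877975464, -0.16324451565742493), (0.2019011527299881, 0.23781779408454895), 16.75779914855957)
```

```bash
cat >> h.py <<'E'
from scipy.spatial.transform import Rotation as R
O=np.array([.5932,-.0006]);U=np.array([.2840,-.9588]);N=np.array([.9588,.2840])
def tgt(s,z,t=0.0005): return np.array([*(O+U*s+N*t),z])
RT=R.from_matrix(np.column_stack([[-U[0],-U[1],0],[N[0],N[1],0],[0,0,-1]]))
def st():
    s=bot.read_state();p=np.array(s["position"]);r=R.from_quat(s["tool_rot"]);rel=p[:2]-O
    print("t %.2f pos"%s["t"],p.round(4),"s %.4f t %.4f"%(rel@U,rel@N),"rot err",(r.inv()*RT).as_rotvec().round(3),"F",np.round(s["contact_force"],2),"w %.4f"%s["grip_width"],"q",np.round(s["qpos"],2));return p,r
def plan(p,r,P,n,g,Rt=None,show=5):
    rv=(r.inv()*(Rt or RT)).as_rotvec()/n; d=(P-p)/n; k=np.array(rv)
    for i in range(min(n,show)):
        print([*np.round(rv,3).tolist(),*np.round(r.inv().apply(d),4).tolist(),g]); r=r*R.from_rotvec(rv)
E
python3 - <<'E'
from h import *
p,r=st();plan(p,r,tgt(.034,.40),19,.034,show=19)
E
```

```text
t 0.10 pos [ 0.1313 -0.5082  0.4043] s 0.3555 t -0.5870 rot err [-1.000e-03 -1.000e-03 -1.606e+00] F [-0.22 -0.07  0.  ] w 0.0852 q [-1.47  0.26 -0.05  1.26  0.    1.42]
[-0.0, -0.0, -0.085, 0.0303, -0.018, 0.0002, 0.034]
[-0.0, -0.0, -0.085, 0.0317, -0.0154, 0.0002, 0.034]
[-0.0, -0.0, -0.085, 0.0329, -0.0126, 0.0002, 0.034]
[-0.0, -0.0, -0.085, 0.0339, -0.0098, 0.0002, 0.034]
[-0.0, -0.0, -0.085, 0.0346, -0.0069, 0.0002, 0.034]
[-0.0, -0.0, -0.085, 0.035, -0.004, 0.0002, 0.034]
[-0.0, -0.0, -0.085, 0.0352, -0.001, 0.0002, 0.034]
[-0.0, -0.0, -0.085, 0.0352, 0.002, 0.0002, 0.034]
[-0.0, -0.0, -0.085, 0.0349, 0.0049, 0.0002, 0.034]
[-0.0, -0.0, -0.085, 0.0344, 0.0079, 0.0002, 0.034]
[-0.0, -0.0, -0.085, 0.0336, 0.0107, 0.0002, 0.034]
[-0.0, -0.0, -0.085, 0.0326, 0.0135, 0.0002, 0.034]
[-0.0, -0.0, -0.085, 0.0313, 0.0162, 0.0002, 0.034]
[-0.0, -0.0, -0.085, 0.0298, 0.0188, 0.0002, 0.034]
[-0.0, -0.0, -0.085, 0.0281, 0.0213, 0.0002, 0.034]
[-0.0, -0.0, -0.085, 0.0262, 0.0236, 0.0002, 0.034]
[-0.0, -0.0, -0.085, 0.0241, 0.0257, 0.0002, 0.034]
[-0.0, -0.0, -0.085, 0.0219, 0.0276, 0.0002, 0.034]
[-0.0, -0.0, -0.085, 0.0195, 0.0294, 0.0002, 0.034]
```

{"op": "arm_command", "data": {
  "plan": [
    [[0,0,-0.085,0.03,-0.018,0,0.034],[0,0,-0.085,0.032,-0.015,0,0.034],[0,0,-0.085,0.033,-0.013,0,0.034],[0,0,-0.085,0.034,-0.01,0,0.034],[0,0,-0.085,0.035,-0.007,0,0.034]]
  ],
  "force": 30
}}

```text
t: 0.52
position: [0.2557, -0.3819, 0.4018]
tool_rot: [0.942, 0.335, -0.0, -0.002]
contact_force: [0.3, 0.1, 0.6]
grip_width: 0.0342
```

```bash
python3 - <<'E'
from h import *
p,r=st();plan(p,r,tgt(.034,.40),16,.034,show=10)
E
```

```text
t 0.52 pos [ 0.2557 -0.3819  0.4018] s 0.2698 t -0.4319 rot err [-0.003 -0.003 -1.175] F [0.32 0.15 0.65] w 0.0342 q [-1.16  0.15 -0.2   1.22 -0.    1.3 ]
[-0.0, -0.0, -0.073, 0.0306, -0.0032, 0.0001, 0.034]
[-0.0, -0.0, -0.073, 0.0308, -0.0009, 0.0001, 0.034]
[-0.0, -0.0, -0.073, 0.0308, 0.0013, 0.0001, 0.034]
[-0.0, -0.0, -0.073, 0.0306, 0.0036, 0.0001, 0.034]
[-0.0, -0.0, -0.073, 0.0302, 0.0058, 0.0001, 0.034]
[-0.0, -0.0, -0.073, 0.0297, 0.008, 0.0001, 0.034]
[-0.0, -0.0, -0.073, 0.029, 0.0102, 0.0001, 0.034]
[-0.0, -0.0, -0.073, 0.0282, 0.0123, 0.0001, 0.034]
[-0.0, -0.0, -0.073, 0.0272, 0.0143, 0.0001, 0.034]
[-0.0, -0.0, -0.073, 0.0261, 0.0163, 0.0001, 0.034]
```

Good tracking, so I'll run two calls in a row.

{"op": "arm_command", "data": {
  "plan": [
    [[0,0,-0.08,0.033,-0.003,0,0.034],[0,0,-0.08,0.033,-0.001,0,0.034],[0,0,-0.08,0.033,0.001,0,0.034],[0,0,-0.08,0.033,0.004,0,0.034],[0,0,-0.08,0.033,0.006,0,0.034]]
  ]
}}

```text
t: 0.93
position: [0.3742, -0.2541, 0.4015]
tool_rot: [0.852, 0.524, 0.0, -0.003]
contact_force: [0.2, -0.6, -0.2]
grip_width: 0.0337
```

```bash
python3 - <<'E'
from h import *
p,r=st();plan(p,r,tgt(.034,.40),11,.034,show=10)
E
```

```text
t 0.93 pos [ 0.3742 -0.2541  0.4015] s 0.1809 t -0.2820 rot err [-0.003 -0.004 -0.755] F [ 0.18 -0.56 -0.21] w 0.0337 q [-0.78  0.14 -0.22  1.22  0.    1.26]
[-0.0, -0.0, -0.069, 0.0273, 0.0096, 0.0002, 0.034]
[-0.0, -0.0, -0.069, 0.0266, 0.0114, 0.0002, 0.034]
[-0.0, -0.0, -0.069, 0.0258, 0.0132, 0.0002, 0.034]
[-0.0, -0.0, -0.069, 0.0248, 0.0149, 0.0002, 0.034]
[-0.0, -0.0, -0.069, 0.0237, 0.0166, 0.0001, 0.034]
[-0.0, -0.0, -0.069, 0.0225, 0.0182, 0.0001, 0.034]
[-0.0, -0.0, -0.069, 0.0212, 0.0197, 0.0001, 0.034]
[-0.0, -0.0, -0.069, 0.0198, 0.0211, 0.0001, 0.034]
[-0.0, -0.0, -0.069, 0.0183, 0.0224, 0.0001, 0.034]
[-0.0, -0.0, -0.069, 0.0167, 0.0236, 0.0001, 0.034]
```

{"op": "arm_command", "data": {
  "plan": [
    [[0,0,-0.07,0.028,0.01,0,0.034],[0,0,-0.07,0.027,0.012,0,0.034],[0,0,-0.07,0.026,0.013,0,0.034],[0,0,-0.07,0.025,0.015,0,0.034],[0,0,-0.07,0.024,0.017,0,0.034]]
  ]
}}

```text
t: 1.35
position: [0.4832, -0.1432, 0.4011]
tool_rot: [0.74, 0.672, 0.0, -0.003]
contact_force: [0.8, -1.1, -0.6]
grip_width: 0.0343
```

{"op": "arm_command", "data": {
  "plan": [
    [[0,0,-0.07,0.022,0.018,0,0.034],[0,0,-0.07,0.021,0.02,0,0.034],[0,0,-0.07,0.02,0.021,0,0.034],[0,0,-0.07,0.018,0.022,0,0.034],[0,0,-0.07,0.017,0.024,0,0.034]]
  ]
}}

```text
t: 1.77
position: [0.5876, -0.0324, 0.3999]
tool_rot: [0.604, 0.797, 0.001, -0.004]
contact_force: [0.6, 0.1, 0.1]
grip_width: 0.0337
```

```bash
python3 - <<'E'
from h import *
p,r=st();plan(p,r,tgt(.034,.40),3,.034,show=10)
E
```

```text
t 1.77 pos [ 0.5876 -0.0324  0.3999] s 0.0289 t -0.0144 rot err [-0.004 -0.007 -0.015] F [0.62 0.07 0.11] w 0.0337 q [-0.19  0.38  0.11  1.31  0.    1.1 ]
[-0.001, -0.002, -0.005, -0.0016, 0.005, -0.0001, 0.034]
[-0.001, -0.002, -0.005, -0.0016, 0.005, -0.0001, 0.034]
[-0.001, -0.002, -0.005, -0.0017, 0.005, -0.0, 0.034]
```

{"op": "arm_command", "data": {
  "plan": [
    [[-0.002,-0.003,-0.006,-0.002,0.006,0,0.034],[-0.002,-0.003,-0.006,-0.002,0.006,0,0.034],[0,0,0,0,0,0,0.034]]
  ]
}}

```text
t: 2.02
position: [0.6036, -0.0288, 0.3979]
tool_rot: [0.596, 0.803, 0.0, -0.002]
contact_force: [0.4, -0.2, -0.8]
grip_width: 0.0339
```

```bash
python3 - <<'E'
from h import *
p,r=st();plan(p,r,tgt(.034,.27),8,.034,show=2)
snap("scene","s1");p,d=snap("top","t1")
E
```

```text
t 2.02 pos [ 0.6036 -0.0288  0.3979] s 0.0300 t 0.0020 rot err [-0.002 -0.003  0.007] F [ 0.39 -0.2  -0.76] w 0.0339 q [-0.18  0.4   0.15  1.32  0.    1.09]
[-0.0, -0.0, 0.001, -0.0005, -0.0002, 0.016, 0.034]
[-0.0, -0.0, 0.001, -0.0005, -0.0002, 0.016, 0.034]
```

View pics/s1.png

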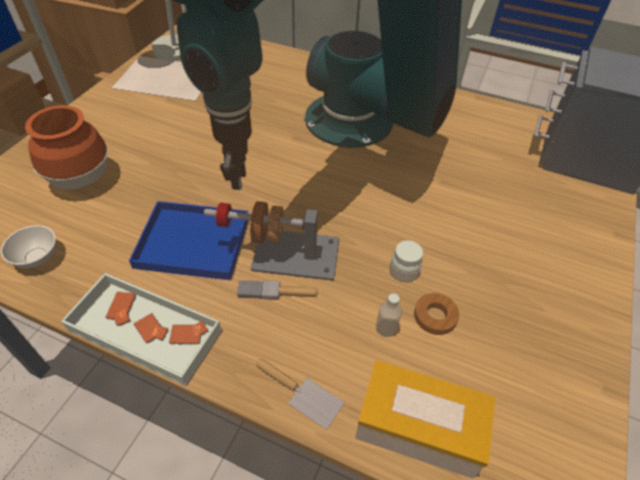

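The fingertips at about (238,185) are above the bare bar between the collar (223,214) and the large ring (260,222). Next I'll go down straddling the bar.

{"op": "arm_command", "data": {
  "plan": [
    [[0,0,0,-0.001,0,0.02,0.034],[0,0,0,-0.001,0,0.02,0.034],[0,0,0,-0.001,0,0.02,0.034],[0,0,0,-0.001,0,0.02,0.034],[0,0,0,0,0,0.01,0.034]]
  ]
}}

```text
t: 2.53
position: [0.6006, -0.0375, 0.3089]
tool_rot: [0.6, 0.8, 0.001, 0.001]
contact_force: [-0.1, -0.2, 0.0]
grip_width: 0.0339
```

```bash
python3 - <<'E'
from h import *
p,r=st();plan(p,r,tgt(.034,.27),4,.034,show=2)
E
```

```text
t 2.53 pos [ 0.6006 -0.0375  0.3089] s 0.0375 t -0.0034 rot err [ 0.003  0.    -0.005] F [-0.13 -0.23  0.04] w 0.0339 q [-0.2   0.43 -0.05  1.08  0.    1.09]
[0.001, 0.0, -0.001, 0.0009, 0.0009, 0.0097, 0.034]
[0.001, 0.0, -0.001, 0.0009, 0.0009, 0.0097, 0.034]
```

{"op": "arm_command", "data": {
  "plan": [
    [[0.003,0,-0.005,0.002,0.004,0.01,0.034],[0,0,0,0.001,0,0.015,0.034],[0,0,0,0,0,0.014,0.034],[0,0,0,0,0,0,0.034]]
  ]
}}

```text
t: 2.87
position: [0.6014, -0.036, 0.2674]
tool_rot: [0.601, 0.8, -0.001, -0.001]
contact_force: [0.2, 0.2, 0.7]
grip_width: 0.0341
```

```bash
python3 - <<'E'
from h import *
p,r=st();plan(p,r,tgt(.05,.27),4,.034,show=2)
snap("scene","s2");p,d=snap("top","t2")
cv2.imwrite("pics/z2.png",np.hstack([cv2.resize(p[190:310,330:530],None,fx=2,fy=2),cv2.resize(cv2.imread("pics/s2.png")[150:270,120:320],None,fx=2,fy=2)]))
E
```

```text
t 2.87 pos [ 0.6014 -0.036   0.2674] s 0.0362 t -0.0022 rot err [-0.002 -0.001 -0.006] F [0.24 0.24 0.7 ] w 0.0341 q [-0.19  0.46 -0.12  0.99 -0.    1.09]
[-0.001, -0.0, -0.001, -0.0034, 0.0007, -0.0007, 0.034]
[-0.001, -0.0, -0.001, -0.0034, 0.0007, -0.0007, 0.034]
```

View pics/z2.png

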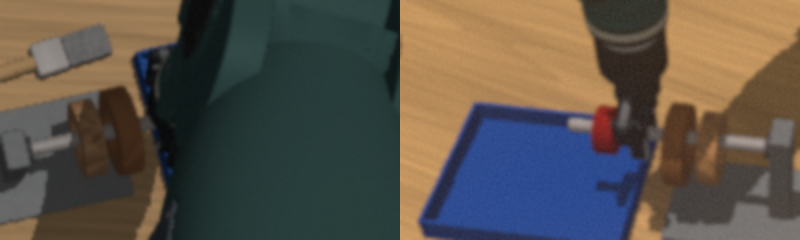

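The fingers straddle the bar just behind the collar (right half, around (630,130)). I'll push outward.

{"op": "arm_command", "data": {
  "plan": [
    [[-0.002,0,-0.005,-0.008,0.002,0,0.034],[0,0,0,-0.008,0,0,0.034],[0,0,0,-0.008,0,0,0.034],[0,0,0,-0.008,0,0,0.034],[0,0,0,-0.008,0,0,0.034]]
  ]
}}

```text
t: 3.38
position: [0.617, -0.077, 0.2738]
tool_rot: [0.598, 0.802, 0.002, 0.003]
contact_force: [-0.1, 0.3, 0.3]
grip_width: 0.0338
```

```bash
python3 - <<'E'
from h import *
p,r=st();plan(p,r,tgt(.13,.268),8,.034,show=2)
snap("scene","s3")
cv2.imwrite("pics/z3.png",cv2.resize(cv2.imread("pics/s3.png")[150:300,120:320],None,fx=3,fy=3))
E
```

```text
t 3.38 pos [ 0.617  -0.077   0.2738] s 0.0800 t 0.0012 rot err [0.007 0.003 0.001] F [-0.1   0.34  0.3 ] w 0.0338 q [-0.26  0.49 -0.06  1.02  0.    1.03]
[0.001, 0.0, 0.0, -0.0062, -0.0001, 0.0007, 0.034]
[0.001, 0.0, 0.0, -0.0062, -0.0001, 0.0007, 0.034]
```

View pics/z3.png

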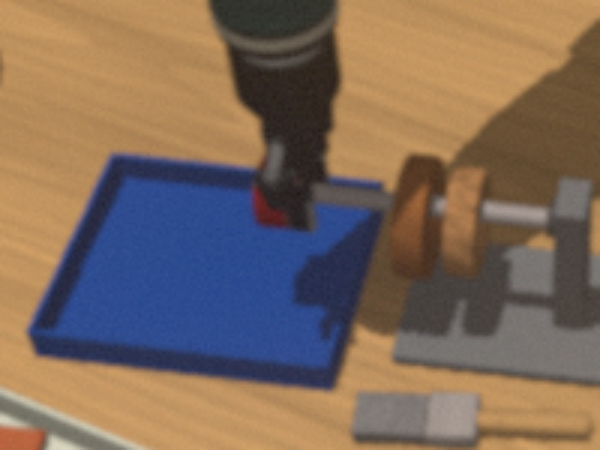

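The collar at about (268,205 in the crop) is sliding with the fingers and is nearly at the tip. The rings haven't moved. I'll keep pushing and correct the small height drift.

{"op": "arm_command", "data": {
  "plan": [
    [[0.007,0.003,0,-0.009,0,0.004,0.034],[0,0,0,-0.009,0,0.001,0.034],[0,0,0,-0.009,0,0.001,0.034],[0,0,0,-0.009,0,0,0.034],[0,0,0,-0.009,0,0,0.034]]
  ]
}}

```text
t: 3.85
position: [0.6313, -0.1256, 0.2672]
tool_rot: [0.598, 0.801, -0.0, -0.0]
contact_force: [-0.0, 0.5, -0.7]
grip_width: 0.0341
```

```bash
python3 - <<'E'
from h import *
p,r=st()
snap("scene","s4");snap("top","t4")
cv2.imwrite("pics/z4.png",cv2.resize(cv2.imread("pics/s4.png")[150:300,120:320],None,fx=3,fy=3))
E
```

```text
t 3.85 pos [ 0.6313 -0.1256  0.2672] s 0.1307 t 0.0010 rot err [-0.001  0.    -0.   ] F [-0.03  0.5  -0.7 ] w 0.0341 q [-0.32  0.53  0.    1.04 -0.    0.96]
```

View pics/z4.png

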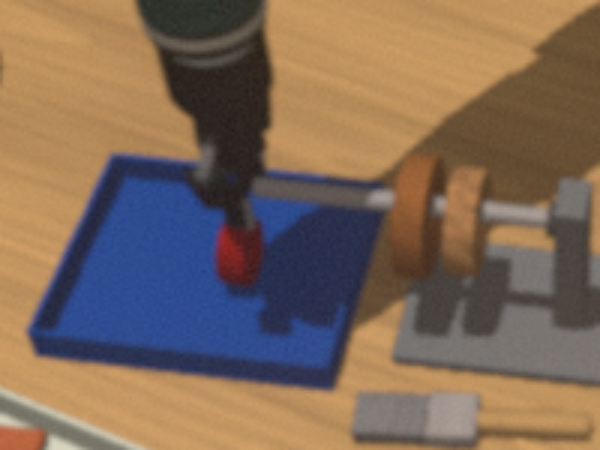

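The collar is off the bar and in the tray, at about (240,255 in the crop). Raising the gripper.

{"op": "arm_command", "data": {
  "plan": [
    [[0,0,0,0,0,-0.02,0.034],[0,0,0,0.005,0,-0.025,0.034],[0,0,0,0.01,0,-0.025,0.034],[0,0,0,0.02,0,-0.015,0.034],[0,0,0,0.03,0,0,0.034]]
  ]
}}

```text
t: 4.37
position: [0.6133, -0.0664, 0.3535]
tool_rot: [0.601, 0.799, -0.001, -0.002]
contact_force: [0.5, 0.3, -0.0]
grip_width: 0.034
```

```bash
python3 - <<'E'
from h import *
p,r=st();plan(p,r,tgt(-.085,.36),5,.034)
snap("scene","s5");snap("top","t5")
cv2.imwrite("pics/z5.png",cv2.resize(cv2.imread("pics/s5.png")[150:300,120:320],None,fx=3,fy=3))
E
```

```text
t 4.37 pos [ 0.6133 -0.0664  0.3535] s 0.0688 t 0.0006 rot err [-0.004 -0.002 -0.007] F [ 0.46  0.26 -0.03] w 0.0340 q [-0.24  0.44  0.09  1.22 -0.    1.05]
[-0.001, -0.0, -0.001, 0.0308, -0.0003, -0.0012, 0.034]
[-0.001, -0.0, -0.001, 0.0308, -0.0002, -0.0013, 0.034]
[-0.001, -0.0, -0.001, 0.0308, -0.0002, -0.0013, 0.034]
[-0.001, -0.0, -0.001, 0.0308, -0.0001, -0.0013, 0.034]
[-0.001, -0.0, -0.001, 0.0308, -0.0001, -0.0013, 0.034]
```

View pics/z5.png

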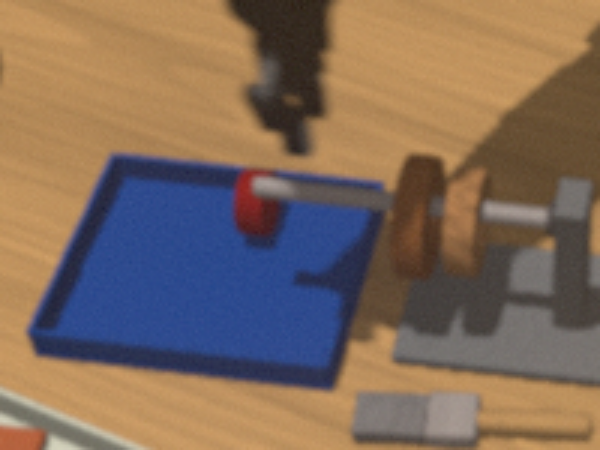

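The collar stands on the tray floor and is rolling slowly towards the tray's near wall, clear below and beyond the bar tip. Next I'll go over the rings to the gap in front of the post.

{"op": "arm_command", "data": {
  "plan": [
    [[-0.004,-0.002,-0.007,0.03,0,-0.004,0.034],[0,0,0,0.03,0,0,0.034],[0,0,0,0.03,0,0,0.034],[0,0,0,0.03,0,0,0.034],[0,0,0,0.015,0,0,0.034]]
  ]
}}

```text
t: 4.88
position: [0.5721, 0.069, 0.3555]
tool_rot: [0.598, 0.802, -0.0, -0.001]
contact_force: [-0.3, -0.4, 0.1]
grip_width: 0.0339
```

```bash
python3 - <<'E'
from h import *
p,r=st();plan(p,r,tgt(-.084,.36),3,.034,show=2)
E
```

```text
t 4.88 pos [0.5721 0.069  0.3555] s -0.0727 t -0.0005 rot err [-0.002 -0.001  0.002] F [-0.29 -0.44  0.08] w 0.0339 q [-0.02  0.37 -0.02  1.18  0.    1.26]
[-0.001, -0.0, 0.001, 0.0038, 0.0003, -0.0015, 0.034]
[-0.001, -0.0, 0.001, 0.0038, 0.0003, -0.0015, 0.034]
```

{"op": "arm_command", "data": {
  "plan": [
    [[-0.002,0,0.002,0.009,0.001,0,0.034],[0,0,0,0,0,0,0.034],[0,0,0,0,0,0,0.034]]
  ]
}}

```text
t: 5.13
position: [0.5696, 0.0807, 0.3553]
tool_rot: [0.597, 0.802, 0.0, -0.001]
contact_force: [-0.4, 0.2, -0.7]
grip_width: 0.0339
```

```bash
python3 - <<'E'
from h import *
p,r=st();plan(p,r,tgt(-.084,.36),3,.034,show=2)
i,d=snap("scene","s6");j,d=snap("top","t6")
cv2.imwrite("pics/z6.png",np.hstack([cv2.resize(i[150:300,120:320],None,fx=2,fy=2),cv2.resize(j[190:340,330:530],None,fx=2,fy=2)]))
E
```

```text
t 5.13 pos [0.5696 0.0807 0.3553] s -0.0847 t 0.0004 rot err [-0.    -0.001  0.004] F [-0.39  0.24 -0.69] w 0.0339 q [-0.    0.37 -0.03  1.18  0.    1.28]
[-0.0, -0.0, 0.001, -0.0002, 0.0, -0.0016, 0.034]
[-0.0, -0.0, 0.001, -0.0002, 0.0, -0.0016, 0.034]
```

View pics/z6.png

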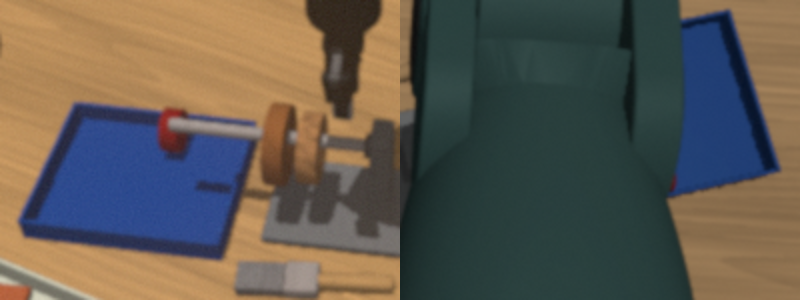

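The collar has come to rest at the tray's near wall, below and clear of the tip. The fingertips (345,110) are over the bare bar between the small ring and the post. Going down.

{"op": "arm_command", "data": {
  "plan": [
    [[0,0,0.003,0,0,0.015,0.034],[0,0,0,0,0,0.015,0.034],[0,0,0,0,0,0.01,0.034]]
  ]
}}

```text
t: 5.48
position: [0.5717, 0.077, 0.3159]
tool_rot: [0.6, 0.8, 0.001, 0.001]
contact_force: [-0.3, -0.6, -0.9]
grip_width: 0.0335
```

```bash
python3 - <<'E'
from h import *
p,r=st();plan(p,r,tgt(-.084,.27),3,.034,show=2)
E
```

```text
t 5.48 pos [0.5717 0.077  0.3159] s -0.0805 t 0.0014 rot err [ 0.004  0.    -0.004] F [-0.26 -0.59 -0.88] w 0.0335 q [-0.01  0.39 -0.1   1.07  0.    1.28]
[0.001, 0.0, -0.001, 0.0012, -0.0004, 0.0153, 0.034]
[0.001, 0.0, -0.001, 0.0012, -0.0003, 0.0153, 0.034]
```

{"op": "arm_command", "data": {
  "plan": [
    [[0.004,0,-0.004,0.004,-0.001,0.015,0.034],[0,0,0,0.001,0,0.015,0.034],[0,0,0,0,0,0.015,0.034],[0,0,0,0,0,0,0.034]]
  ]
}}

```text
t: 5.82
position: [0.5706, 0.0768, 0.2669]
tool_rot: [0.601, 0.8, -0.001, -0.001]
contact_force: [-0.2, -0.6, -0.5]
grip_width: 0.0341
```

```bash
python3 - <<'E'
from h import *
p,r=st();plan(p,r,tgt(-.04,.268),5,.034,show=2)
i,d=snap("scene","s7")
cv2.imwrite("pics/z7.png",cv2.resize(i[150:300,180:380],None,fx=3,fy=3))
E
```

```text
t 5.82 pos [0.5706 0.0768 0.2669] s -0.0807 t 0.0003 rot err [-0.002  0.    -0.006] F [-0.17 -0.64 -0.54] w 0.0341 q [-0.01  0.42 -0.19  0.96 -0.    1.28]
[-0.0, 0.0, -0.001, -0.0081, 0.0001, -0.0002, 0.034]
[-0.0, 0.0, -0.001, -0.0081, 0.0001, -0.0002, 0.034]
```

View pics/z7.png

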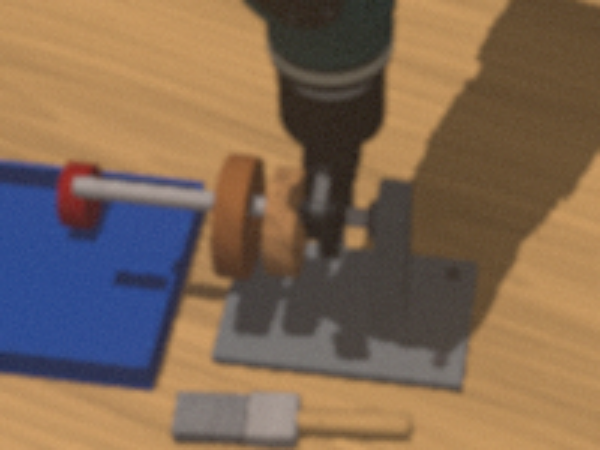

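```bash
python3 - <<'E'
from h import *
f=np.load("s7.npz");p,d=f["p"],f["d"];W=pts("scene",d);hsv=cv2.cvtColor(p,cv2.COLOR_BGR2HSV)
m=((hsv[...,0]<6)|(hsv[...,0]>174))&(hsv[...,1]>160)&(d>0)&(W[...,0]<.75)&(W[...,0]>.4)&(W[...,1]>-.4)&(W[...,1]<.1)
P=W[m];print(len(P),np.percentile(P,[2,50,98],0).round(3)); print(np.percentile((P[:,:2]-O)@U,[2,50,98]),np.percentile((P[:,:2]-O)@N,[2,50,98]))
E
```

```text
92 [[ 0.557 -0.171  0.037]
 [ 0.587 -0.16   0.053]
 [ 0.597 -0.148  0.063]]
[0.13951631 0.15098124 0.15788691] [-0.08013635 -0.05088136 -0.03965149]
```

Depth puts the collar at z ≤ 0.06 m, standing by the near tray wall, 140–158 mm along the bar axis. It is off the bar and resting in the tray. Now I'll push both rings.

{"op": "arm_command", "data": {
  "plan": [
    [[-0.002,0,-0.005,-0.009,0,0,0.034],[0,0,0,-0.009,0,0,0.034],[0,0,0,-0.009,0,0.001,0.034],[0,0,0,-0.009,0,0.001,0.034],[0,0,0,-0.009,0,0.001,0.034]]
  ]
}}

```text
t: 6.28
position: [0.586, 0.0287, 0.2688]
tool_rot: [0.599, 0.801, 0.001, 0.002]
contact_force: [-0.5, 1.4, 0.0]
grip_width: 0.0339
```

```bash
python3 - <<'E'
from h import *
p,r=st();plan(p,r,tgt(.0,.268),5,.034,show=2)
i,d=snap("scene","s8")
cv2.imwrite("pics/z8.png",cv2.resize(i[150:300,150:350],None,fx=3,fy=3))
E
```

```text
t 6.28 pos [0.586  0.0287 0.2688] s -0.0301 t 0.0014 rot err [ 0.005  0.002 -0.001] F [-0.52  1.38  0.02] w 0.0339 q [-0.09  0.44 -0.16  0.97  0.    1.19]
[0.001, 0.0, -0.0, -0.006, -0.0002, 0.0002, 0.034]
[0.001, 0.0, -0.0, -0.006, -0.0002, 0.0002, 0.034]
```

View pics/z8.png

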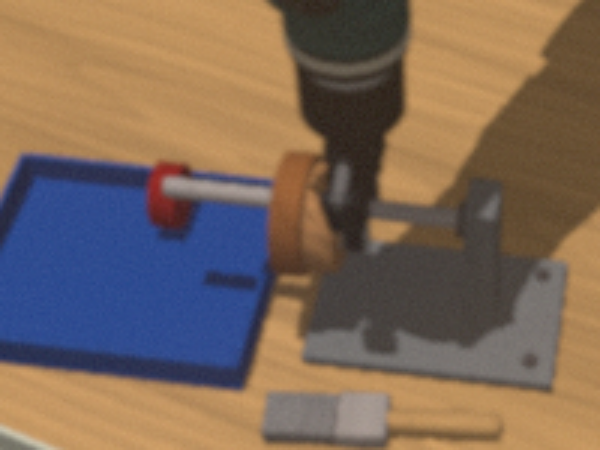

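{"op": "arm_command", "data": {
  "plan": [
    [[0.005,0.002,-0.001,-0.009,-0.001,0.001,0.034],[0,0,0,-0.009,0,0.001,0.034],[0,0,0,-0.009,0,0,0.034],[0,0,0,-0.009,0,0,0.034],[0,0,0,-0.009,0,0,0.034]]
  ]
}}

```text
t: 6.75
position: [0.5991, -0.0203, 0.2666]
tool_rot: [0.599, 0.801, -0.0, -0.0]
contact_force: [-0.3, 0.4, 0.1]
grip_width: 0.0338
```

{"op": "arm_command", "data": {
  "plan": [
    [[0,0,0,-0.009,0,0,0.034],[0,0,0,-0.009,0,0,0.034],[0,0,0,-0.009,0,0,0.034],[0,0,0,-0.008,0,0,0.034],[0,0,0,-0.005,0,0,0.034]]
  ]
}}

```text
t: 7.17
position: [0.6119, -0.0638, 0.2666]
tool_rot: [0.599, 0.801, -0.0, 0.0]
contact_force: [-0.5, 1.7, 0.5]
grip_width: 0.0341
```

```bash
python3 - <<'E'
from h import *
p,r=st();plan(p,r,tgt(.085,.268),5,.034,show=2)
i,d=snap("scene","s9")
cv2.imwrite("pics/z9.png",cv2.resize(i[150:300,120:320],None,fx=3,fy=3))
E
```

```text
t 7.17 pos [ 0.6119 -0.0638  0.2666] s 0.0659 t -0.0000 rot err [-0.     0.    -0.001] F [-0.46  1.74  0.47] w 0.0341 q [-0.24  0.48 -0.08  1.   -0.    1.05]
[-0.0, 0.0, -0.0, -0.0038, 0.0001, -0.0003, 0.034]
[-0.0, 0.0, -0.0, -0.0038, 0.0001, -0.0003, 0.034]
```

View pics/z9.png

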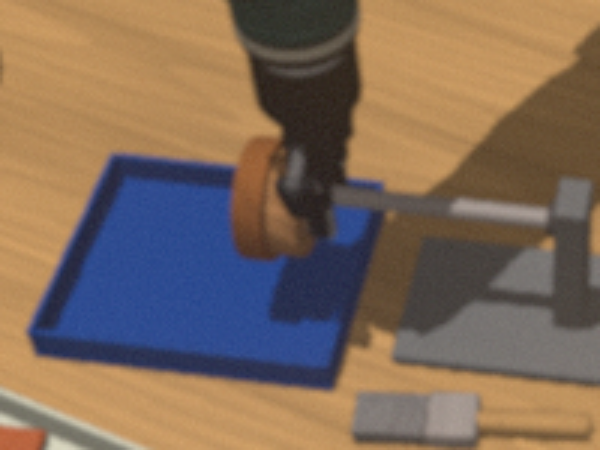

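Both rings are together near the tip, with the large one about to go. I'll push a little further, then pause.

{"op": "arm_command", "data": {
  "plan": [
    [[0,0,0,-0.007,0,0,0.034],[0,0,0,-0.007,0,0,0.034],[0,0,0,-0.003,0,0,0.034],[0,0,0,0,0,0,0.034],[0,0,0,0,0,0,0.034]]
  ]
}}

```text
t: 7.63
position: [0.6174, -0.0826, 0.2664]
tool_rot: [0.599, 0.801, -0.0, 0.0]
contact_force: [-0.8, 0.4, 0.5]
grip_width: 0.0343
```

```bash
python3 - <<'E'
from h import *
p,r=st();plan(p,r,tgt(.085,.268),5,.034,show=2)
i,d=snap("scene","s10")
cv2.imwrite("pics/z10.png",cv2.resize(i[150:300,120:320],None,fx=3,fy=3))
E
```

```text
t 7.63 pos [ 0.6174 -0.0826  0.2664] s 0.0855 t -0.0001 rot err [-0.     0.001 -0.002] F [-0.84  0.44  0.54] w 0.0343 q [-0.26  0.5  -0.06  1.01 -0.    1.02]
[-0.0, 0.0, -0.0, 0.0001, 0.0001, -0.0003, 0.034]
[-0.0, 0.0, -0.0, 0.0001, 0.0001, -0.0003, 0.034]
```

View pics/z10.png

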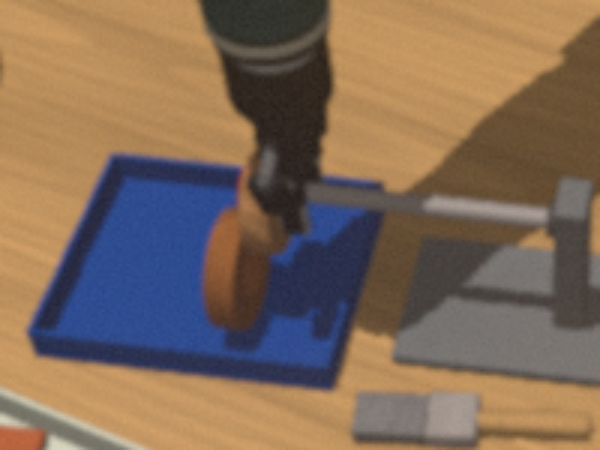

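The large ring is standing in the tray at (237,270 in the crop), in front of the small one. I'll let it settle and see where it goes.

{"op": "arm_command", "data": {
  "plan": [
    [[0,0,0,0,0,0,0.034],[0,0,0,0,0,0,0.034],[0,0,0,0,0,0,0.034],[0,0,0,0,0,0,0.034],[0,0,0,0,0,0,0.034]]
  ]
}}

```text
t: 8.1
position: [0.6172, -0.0816, 0.2666]
tool_rot: [0.599, 0.801, -0.0, 0.0]
contact_force: [-0.6, -0.2, -0.7]
grip_width: 0.0341
```

{"op": "arm_command", "data": {
  "plan": [
    [[0,0,0,0,0,0,0.034],[0,0,0,0,0,0,0.034],[0,0,0,0,0,0,0.034],[0,0,0,0,0,0,0.034],[0,0,0,0,0,0,0.034]]
  ]
}}

```text
t: 8.52
position: [0.6172, -0.0814, 0.2666]
tool_rot: [0.598, 0.801, -0.0, 0.0]
contact_force: [-0.1, 0.5, -0.2]
grip_width: 0.0338
```

```bash
python3 - <<'E'
from h import *
p,r=st()
i,d=snap("scene","s11")
W=pts("scene",d);h=cv2.cvtColor(i,cv2.COLOR_BGR2HSV)
m=(h[...,0]>4)&(h[...,0]<25)&(h[...,1]>70)&(d>0);v,u=np.mgrid[0:480,0:640]
m&=(W[...,2]>.02)&(W[...,1]>-.3)&(W[...,1]<-.04)&(W[...,0]>.5)&(W[...,0]<.76)
P=W[m];print(len(P),"s",np.percentile((P[:,:2]-O)@U,[2,50,98]).round(3),"t",np.percentile((P[:,:2]-O)@N,[2,50,98]).round(3),"z",np.percentile(P[:,2],[2,50,98]).round(3))
cv2.imwrite("pics/z11.png",cv2.resize(i[150:300,120:320],None,fx=3,fy=3))
E
```

```text
t 8.52 pos [ 0.6172 -0.0814  0.2666] s 0.0843 t 0.0001 rot err [-0.     0.001 -0.   ] F [-0.15  0.48 -0.23] w 0.0338 q [-0.26  0.5  -0.06  1.01 -0.    1.02]
2290 s [0.048 0.104 0.148] t [-0.02   0.033  0.061] z [0.031 0.233 0.407]
```

View pics/z11.png

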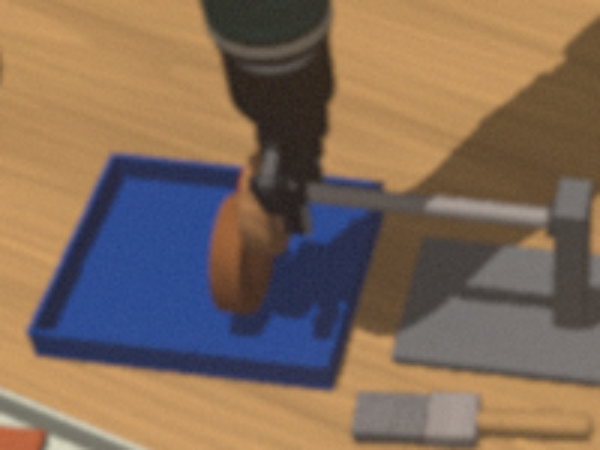

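The large ring is still upright just ahead of the small one. Pushing the small ring on will tip the large one flat into the free part of the tray, beyond the tip. I'll continue gently.

{"op": "arm_command", "data": {
  "plan": [
    [[0,0,0,-0.006,0,0,0.034],[0,0,0,-0.006,0,0,0.034],[0,0,0,-0.006,0,0,0.034],[0,0,0,-0.002,0,0,0.034],[0,0,0,0,0,0,0.034]]
  ]
}}

```text
t: 8.98
position: [0.6235, -0.1029, 0.2666]
tool_rot: [0.599, 0.801, -0.0, 0.0]
contact_force: [-1.1, -0.2, -0.0]
grip_width: 0.0339
```

```bash
python3 - <<'E'
from h import *
p,r=st()
i,d=snap("scene","s12")
cv2.imwrite("pics/z12.png",cv2.resize(i[150:300,120:320],None,fx=3,fy=3))
E
```

```text
t 8.98 pos [ 0.6235 -0.1029  0.2666] s 0.1067 t 0.0000 rot err [-0.     0.001 -0.   ] F [-1.13 -0.18 -0.01] w 0.0339 q [-0.29  0.51 -0.04  1.02 -0.    0.99]
```

View pics/z12.png

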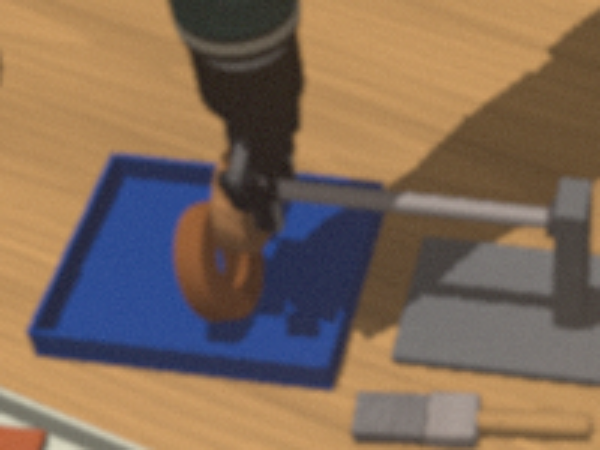

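{"op": "arm_command", "data": {
  "plan": [
    [[0,0,0,-0.007,0,0,0.034],[0,0,0,-0.007,0,0,0.034],[0,0,0,-0.005,0,0,0.034],[0,0,0,0,0,0,0.034],[0,0,0,0,0,0,0.034]]
  ]
}}

```text
t: 9.45
position: [0.6295, -0.1232, 0.2666]
tool_rot: [0.599, 0.801, -0.0, 0.0]
contact_force: [0.4, 1.5, -0.9]
grip_width: 0.0342
```

```bash
python3 - <<'E'
from h import *
p,r=st()
i,d=snap("scene","s13")
cv2.imwrite("pics/z13.png",cv2.resize(i[150:300,120:320],None,fx=3,fy=3))
E
```

```text
t 9.45 pos [ 0.6295 -0.1232  0.2666] s 0.1279 t -0.0000 rot err [-0.     0.001 -0.001] F [ 0.41  1.47 -0.85] w 0.0342 q [-0.32  0.53 -0.01  1.04 -0.    0.96]
```

View pics/z13.png

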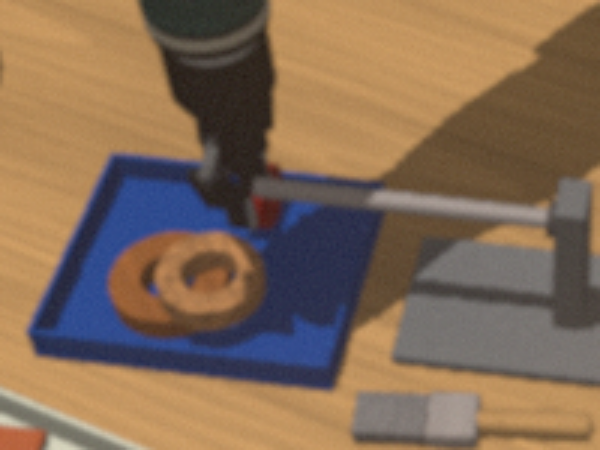

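Both rings now lie flat in the tray, the small one resting on the large. I'll raise the gripper straight up and back it off for a final check.

{"op": "arm_command", "data": {
  "plan": [
    [[0,0,0,0,0,-0.02,0.034],[0,0,0,0,0,-0.025,0.034],[0,0,0,0,0,-0.025,0.034],[0,0,0,0,0,-0.025,0.034],[0,0,0,0,0,-0.025,0.034]]
  ]
}}

```text
t: 9.92
position: [0.6281, -0.122, 0.3853]
tool_rot: [0.598, 0.801, -0.002, -0.005]
contact_force: [0.8, 0.4, 0.2]
grip_width: 0.0342
```

{"op": "arm_command", "data": {
  "plan": [
    [[0,0,0,0,-0.03,-0.01,0.034],[0,0,0,0,-0.04,0,0.034],[0,0,0,0,-0.04,0,0.034],[0,0,0,0,-0.04,0,0.034],[0,0,0,0,-0.04,0,0.034]]
  ]
}}

```text
t: 10.33
position: [0.4459, -0.175, 0.4008]
tool_rot: [0.595, 0.803, -0.0, 0.0]
contact_force: [-0.9, -0.1, 0.7]
grip_width: 0.034
```

{"op": "arm_command", "data": {
  "plan": [
    [[0,0,0,0,-0.02,0,0.034],[0,0,0,0,0,0,0.034],[0,0,0,0,0,0,0.034],[0,0,0,0,0,0,0.034],[0,0,0,0,0,0,0.034]]
  ]
}}

```text
t: 10.75
position: [0.4202, -0.1805, 0.4023]
tool_rot: [0.597, 0.802, -0.001, 0.001]
contact_force: [-0.6, 0.1, -0.7]
grip_width: 0.0338
```

```bash
python3 - <<'E'
from h import *
st()
i,d=snap("scene","s14");j,e=snap("top","t14")
a=np.load("scene0.npz")["p"];
cv2.imwrite("pics/z14.png",np.vstack([cv2.resize(i[150:350,80:480],(600,300)),cv2.resize(j[100:310,150:570],(600,300))]))
W=pts("scene",d);h=cv2.cvtColor(i,cv2.COLOR_BGR2HSV)
for k,m in dict(red=((h[...,0]<6)|(h[...,0]>174))&(h[...,1]>150),brown=(h[...,0]>4)&(h[...,0]<25)&(h[...,1]>70)&(W[...,2]>.015)).items():
    m=m&(d>0)&(W[...,1]>-.3)&(W[...,1]<-.04)&(W[...,0]>.53)&(W[...,0]<.74)
    P=W[m];print(k,len(P),"s",np.percentile((P[:,:2]-O)@U,[2,50,98]).round(3),"t",np.percentile((P[:,:2]-O)@N,[2,50,98]).round(3),"z",np.percentile(P[:,2],[2,50,98]).round(3))
E
```

```text
t 10.75 pos [ 0.4202 -0.1805  0.4023] s 0.1234 t -0.2170 rot err [0.001 0.003 0.004] F [-0.59  0.11 -0.71] w 0.0338 q [-0.58  0.15 -0.21  1.21 -0.    0.7 ]
red 135 s [0.138 0.148 0.158] t [-0.078 -0.049 -0.039] z [0.021 0.049 0.063]
brown 1458 s [0.117 0.167 0.24 ] t [-0.046  0.036  0.078] z [0.018 0.032 0.068]
```

View pics/z14.png

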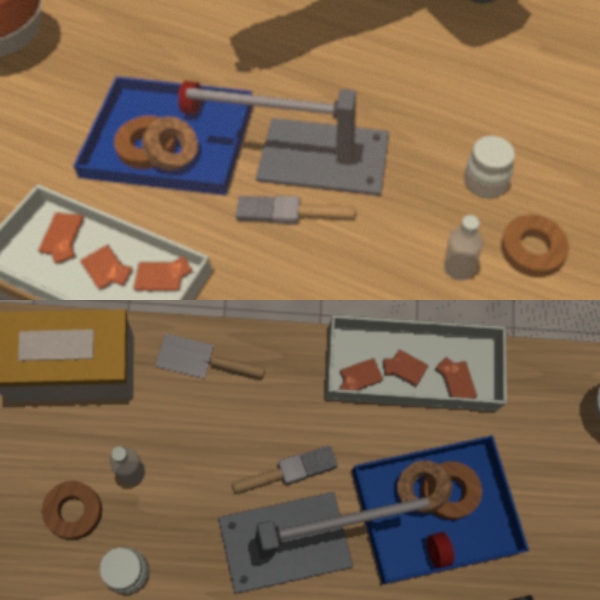

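The final pictures show an empty bar, with the collar standing still in the tray at (440,550), lower panel. The small ring leans on the flat large ring; the highest point there is 68 mm, below the bar's underside at 112 mm. The bystanders look unmoved, so I'll check that everything is still and then hand in.

{"op": "arm_command", "data": {
  "plan": [
    [[0,0,0,0,0,0,0.034],[0,0,0,0,0,0,0.034],[0,0,0,0,0,0,0.034],[0,0,0,0,0,0,0.034],[0,0,0,0,0,0,0.034]]
  ]
}}

```text
t: 11.27
position: [0.4225, -0.18, 0.4012]
tool_rot: [0.596, 0.803, -0.001, 0.0]
contact_force: [0.2, -0.3, 1.0]
grip_width: 0.034
```

```bash
python3 - <<'E'
from h import *
st();i,d=snap("scene","s15");j,e=snap("top","t15")
g=lambda x:cv2.GaussianBlur(x,(5,5),0).astype(int)
for n,a,b,sl in(("scene",i,cv2.imread("pics/s14.png"),np.s_[195:280,125:250]),("top",j,cv2.imread("pics/t14.png"),np.s_[195:300,395:520])):
    D=abs(g(a)-g(b))[sl].max(-1);print(n,"tray diff>25:",(D>25).sum(),D.max())
D=abs(g(i)-g(cv2.imread("pics/scene0.png")))[255:480,100:520].max(-1);print("bystanders scene diff>40",(D>40).sum())
D=abs(g(j)-g(cv2.imread("pics/top0.png")))[100:310,100:300].max(-1);print("bystanders top diff>40",(D>40).sum())
D=abs(g(j)-g(cv2.imread("pics/top0.png")))[195:240,305:390].max(-1);print("brush top diff>40",(D>40).sum())
E
```

```text
t 11.27 pos [ 0.4225 -0.18    0.4012] s 0.1236 t -0.2147 rot err [-0.001  0.001  0.007] F [ 0.23 -0.26  0.96] w 0.0340 q [-0.58  0.15 -0.21  1.21 -0.    0.7 ]
scene tray diff>25: 0 19
top tray diff>25: 0 2
bystanders scene diff>40 531
bystanders top diff>40 0
brush top diff>40 56
```

```bash
python3 - <<'E'
import cv2,numpy as np
g=lambda x:cv2.GaussianBlur(cv2.imread(x),(5,5),0).astype(int)
for a,b,(r0,r1,c0,c1) in(("pics/s15.png","pics/scene0.png",(255,480,100,520)),("pics/t15.png","pics/top0.png",(195,240,305,390))):
    D=abs(g(a)-g(b))[r0:r1,c0:c1].max(-1)>40
    n,_,s,_=cv2.connectedComponentsWithStats(D.astype(np.uint8))
    print([(int(x+c0),int(y+r0),int(w),int(h),int(ar)) for x,y,w,h,ar in s[1:]])
E
```

```text
[(159, 255, 54, 12, 427), (259, 255, 11, 6, 52), (276, 255, 10, 6, 52)]
[(380, 233, 10, 7, 56)]
```

The differences are only the rings now in the tray, their former shadows on the base plate, and the large ring's old spot. The brush and the other bystanders haven't changed.

```bash
python3 -c "
from station import bot
print(bot.sign_off())"
```

```text
the job is handed in; nothing more can be done
None
```

The red collar and both support rings are off the bar and at rest in the blue tray, and the job is handed in at about 11.4 s of the 51 s allowed.

I straddled the bar with the fingers and pushed the collar off the free end first. Only after it had come to rest in the tray did I go behind the rings and push both off the same end, large then small.

- **Collar:** it stands on the tray floor near the robot-side wall, with its top at about 63 mm.
- **Rings:** the large ring lies flat and the small one leans on it. Their highest point is about 68 mm, below the bar's underside at 112 mm.
- **Stillness:** two sets of pictures about 0.5 s apart showed no movement in the tray, with the gripper well clear.
- **Bystanders:** the before-and-after comparison flagged a few spots. All were the rings' new or old places and their shadows, so nothing else had moved.
- **Forces:** the contact forces I read stayed below 2 N throughout.

No check failed. The two cameras disagreed by about 5 mm on the bar's sideways position. I used the top view, because the post measured in both views agreed with it.

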